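# Put a cleaned gas burner back together

## Task

The gas hob has been cleaned: put the burner back together. Set the burner cap on the burner head and slide it about gently, without pressing hard, until it drops into its shallow seat and lies level there; then stand the pan support centrally over the burner with its four feet on the hob. Leave the other things where they are.

Things in the scene. Friction and masses are not known exactly. Their poses are not given: they have to be found in the camera images.
- hob: Table-top gas hob, fixed: a stainless steel box 244 x 264 mm with a black knob on its front side (its -x). Origin: centre of its underside, on the worktop; x to its back, y to its left, z up. Flat steel top at z 62 mm. In its middle is a round black drip bowl with a low raised rim (132 mm across, rim top at z 66 mm); in the bowl stands the burner head, an aluminium crown 88 mm across.
- burner_place (a point): Middle of the hob, z 78 mm, axes as the hob's. The burner head stands on its gas tube with play: its axis is 2.5 to 7.5 mm off this point in some horizontal direction, different each time and not measured. It stays where it is under sideways pushes of up to about 15 N.
- head_top (a point): Middle of the hob, z 82 mm: height of the burner head's flat annular top face. In this face, concentric with the head (so off the middle of the hob by the head's play), is the cap's round seat: 58.5 mm across, 4 mm deep, flat floor at z 78 mm.
- cap: Burner cap: flat black enamelled disc, 56 mm across, 12 mm thick, 0.14 to 0.23 kg, lying flat on the worktop on one side of the hob (left or right). Origin: centre of its underside; z up, and it goes on this way up. It fits the seat with 1.25 mm of play all round; seated, its underside is at hob z 78 mm and its top at 90 mm, 8 mm proud of the head. Hard; friction about 0.5 to 1.
- support: Black cast-iron pan support, 0.3 to 0.48 kg, standing on four feet on the worktop on the other side of the hob: a ring 172 mm across, four arms inward along its +x, -x, +y, -y to 22 mm from the axis (open middle), a leg at each arm's outer end 74 to 86 mm from the axis. Origin: on the axis, level with the soles; z up. Any angle about the vertical will do on the hob.
- support_arm (a point): Point on the support's +x arm to grip across, 45 mm from the axis, 38 mm above the soles; the other three arms are the same. An arm is 8 mm wide and 10 mm high (33 to 43 mm above the soles).
- hob_top (a point): Middle of the hob on its flat top, z 62 mm: the support's origin belongs here (its feet stand on the steel outside the drip bowl's rim, 8 mm of play all round; its arms then pass 5 mm above a seated cap).
- brush: Green dish brush, 269 mm long, lying at the near right. Bystander.
- mug: Blue and white mug, 98 mm high, far right. Bystander.
- teaspoon: Teaspoon, 130 mm, far right by the mug. Bystander.
- spice_jar: Spice jar with a red cap, 106 mm high, behind the hob to the right. Bystander.
- garlic: Garlic bulb, 52 mm, behind and to the left of the hob. Bystander.
- coaster: Hexagonal stone coaster, 87 x 99 x 10 mm, far left. Bystander.
- pepper_mill: Wooden pepper mill, 165 mm high, behind the hob to the left. Bystander.

How it is judged:
By the outcome, as a careful person would: the job done as asked, in the order asked, and still so for the second after the job is handed in, with the robot touching nothing.
It also fails if it takes over 72 s, if anything falls off the work surface, if the arm or the gripper's body presses on something with over 40 N, if the wrist force passes 120 N, or if a joint passes its speed limit or range.

## Robot

A 7-joint arm with a two-finger parallel gripper is mounted at the origin on the work surface; the furniture and walls round the work are solid. World frame = base frame: x ahead of the robot, y to its left, z up, the work surface at z = 0. Lengths are in m, angles in rad, forces in N, time in s.
With the tool pointing down it reaches from about 0.425 to 0.825 m from the base axis. Payload 3.6 kg.
Tool frame: the origin (TCP) lies where the fingers leave the gripper's body, on its centre line; the fingertips stand 73 mm ahead of it and the grasp point (between the pads) lies 54 mm ahead of it; z points along the fingers, y is the line along which they close (so a half turn about z gives the same grasp; the last joint's range is limited). The gripper opens to 85 mm and grips with 20 to 120 N. Pads are 22 mm wide; open, the fingers measure 114 mm over their backs; the gripper's body (76 mm by 85 mm) begins 54 mm behind the grasp point. The pads swing forward as they close: fully open they stand 13 mm farther back than shut.
Start: joints at [-1.177, 0.615, -0.013, 1.423, 0.008, 1.103, -0.04], TCP at [0.265, 0.594, 0.304] pointing down, gripper open.
Joint ranges: [-3.12, 3.12], [-0.3, 2.06], [-1.34, 1.32], [0.26, 2.42], [-1.36, 4.5], [0.01, 1.98], [-2.84, 2.84]. Speed limits (rad/s): [2.79, 2.79, 3.14, 3.14, 3.14, 3.14, 3.14].

## Interface

Orientations are given as a unit quaternion [x, y, z, w].
In Python, from station import arm, snapshot, camera_info, ticket gives the robot as it stands. Calls block until the motion is done:
- arm.movep(position, orientation): joint-space move of the TCP to a pose.
- arm.line_to(position, velocity=0.15, ori=None): straight line of the TCP; ori=None keeps the orientation; velocity is the mean speed in m/s.
- arm.move_j(angles): joint-space move.
- arm.move_gripper(opening, effort=None): opening from 0.0 (shut) to 1.0 (fully open); effort is the grip in N (None keeps the last); returns when the fingers have stopped.
- arm.pause(seconds).
- arm.ik(position, orientation): joint angles nearest the present ones, or None.
- snapshot(name): name is "scene" or "top" or "wrist"; returns the picture (384x512x3 uint8, blue, green, red); there is no depth.
- camera_info(name): a dict with "fx", "fy", "cx", "cy" (pixels), "R" (3x3) and "t" (3): a world point X has camera coordinates R X + t; the wrist camera has in their place "T_tool_cam" (4x4, takes a point from camera to tool coordinates, whose origin is the TCP and whose axes are the flange's). Camera axes: x right, y down, z forward; pixel columns grow to the right and rows downward; lengths in m; the calibration is good to about 2 mm. A picture is of the moment at which its call begins: read the wrist's pose just before it. camera_info takes no time and is no camera call.
A pose or a line that the arm cannot do raises arm.MotionError and nothing moves.
- ticket.finish_job(): hands the job in; it is judged then, once.
Readings, each from a call of its own:
- arm.read_time(): time.
- arm.read_joint_positions(): joint angles.
- arm.read_dq(): joint speeds.
- arm.read_effort(): joint torques, N m.
- arm.read_tool_pos(): TCP position.
- arm.read_eef_rot(): TCP orientation.
- arm.read_ft_force(): force on the tool from outside, world axes, zero at the start.
- arm.read_wrist_torque(): the same for the moment, N m.
- arm.read_opening(): opening from 0.0 (shut) to 1.0 (fully open).
- arm.read_finger_force(): force on a finger pad.
Only numpy, scipy, OpenCV 4.12 (cv2) and the standard library are available. Lean on these libraries where they do the work, as an engineer would, in place of code of your own. Each camera call takes 0.05 s, during which the arm holds its last target. There are 200 camera calls.

## Working session

There is one attempt and no reset: what is moved stays moved. The work goes in short steps, each a Python script; the robot and the scene stay as the last script left them, time stands still between calls to the robot, and variables do not carry over. Pictures are saved under pics/ and viewed, at most 10 in all, crops included, and the job is handed in when it is done.

```bash
ls; mkdir -p pics
python3 - <<'E'
from station import arm, snapshot, camera_info
import cv2,numpy as np
a=snapshot("top");b=snapshot("scene")
cv2.imwrite("pics/top.png",a);cv2.imwrite("pics/scene.png",b)
for n in("top","scene","wrist"):print(n,camera_info(n))
print(arm.read_time(),arm.read_eef_rot(),arm.read_ft_force())
E
```

```text
pics
top {'fx': 358.19915705163623, 'fy': 358.19915705163623, 'cx': 260.459502557933, 'cy': 192.1953407946287, 'R': array([[-0.04524581, -0.998963  ,  0.00507349],
       [-0.97610368,  0.04312876, -0.21298243],
       [ 0.21254275, -0.01458881, -0.97704286]]), 't': array([-0.02472246,  0.5647298 ,  1.10223518])}
scene {'fx': 347.46278821298927, 'fy': 347.46278821298927, 'cx': 259.46229230409864, 'cy': 193.43150086975456, 'R': array([[-0.85814511, -0.5133007 ,  0.01045775],
       [-0.39704409,  0.65059618, -0.64736434],
       [ 0.32548879, -0.55968473, -0.76210895]]), 't': array([0.48102736, 0.30467369, 0.92599134])}
wrist {'fx': 271.9719430848987, 'fy': 271.9719430848987, 'cx': 252.64048805816446, 'cy': 192.8968175702922, 'T_tool_cam': array([[ 8.14701799e-04, -9.66095686e-01, -2.58183000e-01,
         6.43010453e-02],
       [ 9.99999667e-01,  7.98360479e-04,  1.68132348e-04,
         7.06224015e-04],
       [ 4.36911676e-05, -2.58183052e-01,  9.66096015e-01,
        -6.99456583e-02],
       [ 0.00000000e+00,  0.00000000e+00,  0.00000000e+00,
         1.00000000e+00]])}
0.1 [ 2.08350931e-01  9.78053432e-01 -1.14580978e-03 -2.44984091e-04] [0.73547172 0.91818717 0.23946678]
```

View pics/top.png

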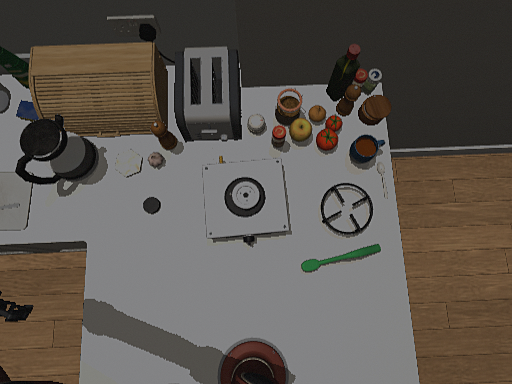

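View pics/scene.png

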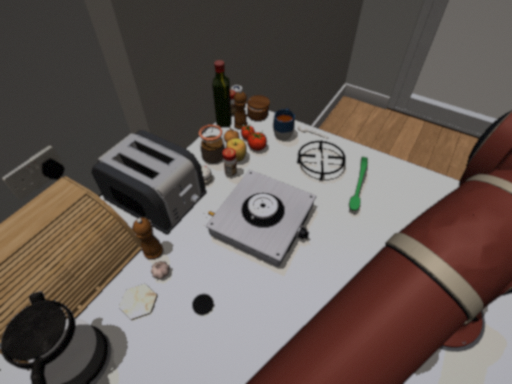

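The top view shows the cap at about (152,205), the hob with its centre at about (246,197), and the support at about (347,209). I'll convert these to world coordinates and take close-ups with the wrist camera.

```bash
cat > h.py <<'E'
from station import arm, snapshot, camera_info, ticket
import cv2,numpy as np
from scipy.spatial.transform import Rotation as Ro
def down(psi): # tool x axis at world angle psi, tool z down
    x=np.array([np.cos(psi),np.sin(psi),0]);z=np.array([0,0,-1.]);return Ro.from_matrix(np.c_[x,np.cross(z,x),z]).as_quat()
def cam(name):
    c=camera_info(name);K=np.array([[c['fx'],0,c['cx']],[0,c['fy'],c['cy']],[0,0,1]])
    if name!='wrist': return K,c['R'],c['t']
    T=np.eye(4);T[:3,:3]=Ro.from_quat(arm.read_eef_rot()).as_matrix();T[:3,3]=arm.read_tool_pos()
    W=np.linalg.inv(T@c['T_tool_cam']);return K,W[:3,:3],W[:3,3]
def unproj(C,uv,z):
    K,R,t=C;o=-R.T@t;d=np.c_[np.atleast_2d(uv),np.ones(len(np.atleast_2d(uv)))]@np.linalg.inv(K).T@R
    return (o+d*((z-o[2])/d[:,2])[:,None])
def rect(C,img,ctr,half,z,s=1500): # metric top-down rectified crop at height z; returns img; col->+y left.. use px2w
    K,R,t=C;M=np.array([[0,-1/s,ctr[0]+half],[-1/s,0,ctr[1]+half],[0,0,1]]) # (u,v,1)->(x,y,1): up=+x, left=+y
    P=K@np.c_[R[:,0],R[:,1],R[:,2]*z+t]
    n=int(2*half*s);return cv2.warpPerspective(img,P@M,(n,n),flags=cv2.INTER_LINEAR|cv2.WARP_INVERSE_MAP)
E
python3 - <<'E'
from h import *
C=cam('top');
for n,uv,z in(('cap',(152,205),.012),('hob',(246,197),.07),('hob corners',[(203,164),(283,159),(290,233),(208,240)],.062),('sup',(347,209),.04)):
    p=unproj(C,uv,z);print(n,p.round(3).tolist(),np.hypot(p[:,0],p[:,1]).round(3))
C2=cam('scene');print('scene cap',unproj(C2,(203,304),.006),'sup',unproj(C2,(321,161),.04),'hob',unproj(C2,(263,208),.08))
cap=unproj(C,(152,205),.012)[0];hob=unproj(C,(246,197),.07)[0];sup=unproj(C,(347,209),.04)[0]
for n,p in(('cap',cap),('hob',hob),('sup',sup)):
  for k in range(-180,180,30):
    r=arm.ik([p[0],p[1],.3],down(np.radians(k))); print(n,k,None if r is None else np.round(r,2))
E
```

```text
cap [[0.546, 0.315, 0.012]] [0.63]
hob [[0.547, -0.003, 0.07]] [0.547]
hob corners [[0.666, 0.135, 0.062], [0.672, -0.13, 0.062], [0.427, -0.137, 0.062], [0.416, 0.122, 0.062]] [0.68  0.684 0.448 0.434]
sup [[0.499, -0.331, 0.04]] [0.599]
scene cap [[0.54375343 0.31933893 0.006     ]] sup [[ 0.49048827 -0.30503531  0.04      ]] hob [[0.54340376 0.00972535 0.08      ]]
cap -180 [-0.5   0.59 -0.1   1.49  0.06  1.07  0.96]
cap -150 [-0.42  0.6  -0.24  1.49  0.15  1.08  1.41]
cap -120 [-0.34  0.61 -0.38  1.48  0.24  1.09  1.85]
cap -90 [-0.26  0.63 -0.52  1.48  0.33  1.12  2.3 ]
cap -60 [-0.19  0.66 -0.66  1.48  0.43  1.15  2.74]
cap -30 [-1.12  0.83  1.13  1.51 -0.77  1.3  -1.99]
cap 0 [-0.95  0.67  0.7   1.51 -0.46  1.14 -1.73]
cap 30 [-0.88  0.64  0.57  1.5  -0.37  1.11 -1.28]
cap 60 [-0.8   0.61  0.42  1.5  -0.27  1.08 -0.85]
cap 90 [-0.72  0.6   0.29  1.5  -0.18  1.07 -0.4 ]
cap 120 [-0.65  0.59  0.16  1.49 -0.1   1.06  0.05]
cap 150 [-0.57  0.59  0.03  1.49 -0.02  1.06  0.5 ]
hob -180 [-0.07  0.46  0.05  1.73 -0.03  0.95  1.57]
hob -150 [ 0.01  0.46 -0.07  1.73  0.04  0.95  2.02]
h
[... 436 characters left out ...]
9  1.74 -0.16  0.96  0.65]
hob 150 [-0.15  0.46  0.17  1.73 -0.09  0.95  1.1 ]
sup -180 [ 0.26  0.57  0.48  1.6  -0.3   1.05  2.39]
sup -150 [ 0.36  0.55  0.31  1.59 -0.18  1.03  2.81]
sup -120 [-0.05  0.78  1.13  1.61 -0.74  1.24 -2.44]
sup -90 [-0.05  0.78  1.13  1.61 -0.74  1.24 -1.91]
sup -60 [-0.05  0.78  1.13  1.61 -0.74  1.24 -1.39]
sup -30 [-0.05  0.78  1.13  1.61 -0.74  1.24 -0.87]
sup 0 [-0.09  0.87  1.31  1.61 -0.86  1.35 -0.23]
sup 30 [-0.07  0.83  1.24  1.61 -0.81  1.3   0.25]
sup 60 [-0.03  0.76  1.09  1.6  -0.7   1.22  0.67]
sup 90 [ 0.04  0.68  0.91  1.6  -0.58  1.15  1.08]
sup 120 [ 0.15  0.61  0.68  1.6  -0.42  1.08  1.46]
sup 150 [ 0.22  0.58  0.54  1.6  -0.33  1.05  1.91]
```

Run:
```python
from h import *
import pickle
D={}
for n,p,psi in(('cap',(.546,.315,.25),150),('hobA',(.547,0,.30),150),('hobB',(.547,0,.30),-30),('sup',(.497,-.325,.30),120)):
    arm.movep(p,down(np.radians(psi)));arm.pause(.2);C=cam('wrist');D[n]=(C,snapshot('wrist'))
    print(n,arm.read_time(),arm.read_tool_pos())
D['F']=arm.read_ft_force();pickle.dump(D,open('d.pkl','wb'))
cr=[rect(*D['cap'],(.546,.315),.1,.012),rect(*D['hobA'],(.547,0),.1,.082),rect(*D['hobB'],(.547,0),.1,.082),rect(*D['sup'],(.497,-.325),.1,.043)]
cv2.imwrite('pics/w.png',np.vstack([np.hstack(cr[:2]),np.hstack(cr[2:])]))
```

```text
cap 1.8333 [0.54539398 0.31620269 0.25011187]
hobA 3.3 [0.54714492 0.00133395 0.29971252]
hobB 3.8 [ 5.46987255e-01 -6.03431245e-05  3.00001314e-01]
sup 5.3 [ 0.49776612 -0.32363185  0.30003277]
```

View pics/w.png

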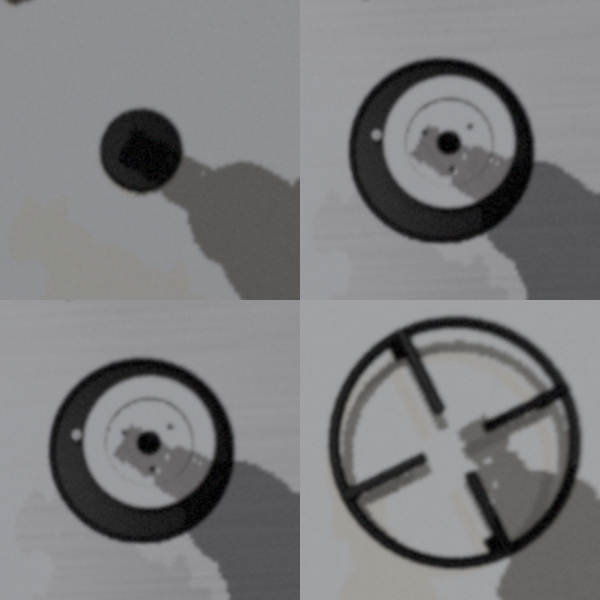

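The rectified close-ups show the cap, the drip bowl rim with the head and its seat ring, and the support with arms at roughly 25°/115°. Sizes match the ones given. Next I'll fit circles for sub-millimetre centres.

Run:
```python
from h import *
import pickle
D=pickle.load(open('d.pkl','rb'));s=4000
for n in('hobA','hobB'):
  K,R,t=D[n][0];print(n,'cam',(-R.T@t).round(4),R[0].round(2))
def fit(n,ctr,half,z,thr,inv,diam,show=True):
    g=cv2.GaussianBlur(cv2.cvtColor(rect(*D[n],ctr,half,z,s),cv2.COLOR_BGR2GRAY),(0,0),3)
    b=((g<thr) if inv else (g>thr)).astype(np.uint8)
    for c in cv2.findContours(b,cv2.RETR_LIST,cv2.CHAIN_APPROX_NONE)[0]:
        if len(c)<200: continue
        h=cv2.convexHull(c);(u,v),(a,bb),_=cv2.fitEllipse(h)
        if abs(a/s-diam)<.006 and abs(bb/s-diam)<.006: print(n,z,thr,'x %.4f y %.4f'%(ctr[0]+half-v/s,ctr[1]+half-u/s),'d',round(a/s,4),round(bb/s,4))
for thr in(60,75,90):fit('cap',(.546,.315),.05,.012,thr,True,.056)
for n in('hobA','hobB'):
    for thr in(60,75,90):fit(n,(.547,0),.075,.082,thr,False,.088);fit(n,(.547,0),.085,.066,thr,True,.132)
for thr in(45,60):fit('sup',(.497,-.325),.11,.043,thr,True,.172)
# arm directions
g=cv2.GaussianBlur(cv2.cvtColor(rect(*D['sup'],(.497,-.325),.11,.043,s),cv2.COLOR_BGR2GRAY),(0,0),3)
np.save('supg.npy',g)
```

```text
hobA cam [0.4918 0.0344 0.3697] [0.5  0.87 0.  ]
hobB cam [0.4916 0.0328 0.37  ] [ 0.5   0.87 -0.  ]
cap 0.012 60 x 0.5455 y 0.3208 d 0.0535 0.0547
cap 0.012 75 x 0.5454 y 0.3207 d 0.0545 0.0561Traceback (most recent call last):
  File "<stdin>", line 15, in <module>
  File "<stdin>", line 11, in fit
cv2.error: OpenCV(4.12.0) /io/opencv/modules/imgproc/src/shapedescr.cpp:361: error: (-201:Incorrect size of input array) There should be at least 5 points to fit the ellipse in function 'fitEllipseNoDirect'
```

Run:
```python
from h import *
import pickle
D=pickle.load(open('d.pkl','rb'));s=4000
def fit(n,ctr,half,z,thr,inv,diam):
    g=cv2.GaussianBlur(cv2.cvtColor(rect(*D[n],ctr,half,z,s),cv2.COLOR_BGR2GRAY),(0,0),3)
    b=((g<thr) if inv else (g>thr)).astype(np.uint8)
    for c in cv2.findContours(b,cv2.RETR_LIST,cv2.CHAIN_APPROX_NONE)[0]:
        h=cv2.convexHull(c)
        if len(h)<20: continue
        (u,v),(a,bb),_=cv2.fitEllipse(h)
        if abs(a/s-diam)<.008 and abs(bb/s-diam)<.008: print(n,z,thr,'x %.4f y %.4f'%(ctr[0]+half-v/s,ctr[1]+half-u/s),'d',round(a/s,4),round(bb/s,4))
for thr in(75,90):fit('cap',(.546,.315),.05,.012,thr,True,.056)
for n in('hobA','hobB'):
    for thr in(60,75,90):fit(n,(.547,0),.075,.082,thr,False,.088);fit(n,(.547,0),.085,.066,thr,True,.132)
for thr in(45,60):fit('sup',(.497,-.325),.11,.043,thr,True,.172)
g=cv2.GaussianBlur(cv2.cvtColor(rect(*D['sup'],(.497,-.325),.11,.043,s),cv2.COLOR_BGR2GRAY),(0,0),3)
b=(g<50).astype(np.uint8)
# arm angle: sample annulus r 30..60 around fitted centre
for c in cv2.findContours(b,cv2.RETR_LIST,cv2.CHAIN_APPROX_NONE)[0]:
    h=cv2.convexHull(c)
    if len(h)<20: continue
    (u0,v0),(a,bb),_=cv2.fitEllipse(h)
    if abs(a/s-.172)>.008: continue
    v,u=np.nonzero(b);x=-(v-v0)/s;y=-(u-u0)/s;r=np.hypot(x,y);m=(r>.026)&(r<.055)
    th=np.arctan2(y,x)[m];a0=np.angle(np.exp(4j*th).mean())/4
    print('arm ang deg',np.degrees(a0),abs(np.exp(4j*th).mean()))
    for k in range(4):
        d=np.angle(np.exp(1j*(th-a0-k*np.pi/2)));q=abs(d)<.3
        print(k,'off mm',(d[q]*r[m][q]).mean()*1e3,q.sum(),'r range',r[m][q].min(),r[m][q].max())
K,R,t=D['sup'][0];print('cam',-R.T@t,D['F'])
```

```text
cap 0.012 75 x 0.5454 y 0.3207 d 0.0545 0.0561
hobA 0.082 60 x 0.5533 y 0.0029 d 0.0889 0.0951
hobA 0.066 60 x 0.5495 y 0.0039 d 0.1285 0.1302
hobA 0.082 75 x 0.5532 y 0.0030 d 0.0879 0.0942
hobA 0.066 75 x 0.5494 y 0.0038 d 0.1293 0.1316
hobA 0.082 90 x 0.5532 y 0.0029 d 0.087 0.093
hobB 0.082 60 x 0.5533 y 0.0028 d 0.0888 0.0953
hobB 0.066 60 x 0.5495 y 0.0039 d 0.1286 0.1303
hobB 0.082 75 x 0.5533 y 0.0032 d 0.088 0.0948
hobB 0.066 75 x 0.5494 y 0.0038 d 0.1293 0.1316
hobB 0.082 90 x 0.5531 y 0.0026 d 0.087 0.0924
sup 0.043 45 x 0.5019 y -0.3281 d 0.1644 0.1656
sup 0.043 60 x 0.5019 y -0.3282 d 0.1657 0.167
arm ang deg 26.25491363173726 0.9843353336628715
0 off mm 0.21876788858990015 2565 r range 0.02601865079005149 0.05498610269646699
1 off mm -0.06834806369727904 2113 r range 0.02600889216791209 0.05499558358955553
2 off mm -0.020416435926440064 3067 r range 0.0260088951012912 0.054991754267757174
3 off mm -0.16323212620430724 2464 r range 0.026005891147775906 0.054993623579186135
cam [ 0.46625823 -0.26675423  0.37001173] [ 0.13790512 -0.37520283  0.61303463]
```

```bash
cat > fitc.py <<'E'
from h import *
from scipy.optimize import least_squares
from scipy.ndimage import map_coordinates
def circ(D,c0,r,z,sign,w=.006,s=4000):
    half=r+.02;g=cv2.GaussianBlur(cv2.cvtColor(rect(*D,c0,half,z,s),cv2.COLOR_BGR2GRAY),(0,0),3).astype(float)
    c=np.array(c0,float)
    for it in range(3):
        th=np.linspace(0,2*np.pi,360,endpoint=False);rr=np.arange(r-w,r+w,.0002)
        X=c[0]+np.outer(np.cos(th),rr);Y=c[1]+np.outer(np.sin(th),rr)
        p=map_coordinates(g,[(c0[0]+half-X)*s,(c0[1]+half-Y)*s],order=1,mode='nearest')
        d=sign*np.gradient(p,axis=1);k=d.argmax(1);m=d.max(1);ok=m>np.percentile(m,30)
        P=np.c_[X[np.arange(360),k],Y[np.arange(360),k]][ok]
        f=least_squares(lambda q:np.hypot(P[:,0]-q[0],P[:,1]-q[1])-q[2],[*c,r],loss='soft_l1',f_scale=.0003,x_scale=.001)
        c=f.x[:2];w=max(w/2,.002)
    return f.x.round(5),np.median(abs(f.fun)).round(5)
E
python3 - <<'E'
from fitc import *
import pickle
D=pickle.load(open('d.pkl','rb'))
print('cap',circ(D['cap'],(.5454,.3207),.028,.012,1))
for n in('hobA','hobB'):
    print(n,'head',circ(D[n],(.5525,.001),.044,.082,-1),'seat',circ(D[n],(.5525,.001),.02925,.082,-1,.003),circ(D[n],(.5525,.001),.02925,.082,1,.003),'rim',circ(D[n],(.5495,.0038),.066,.066,1))
E
```

```text
cap (array([0.54579, 0.32112, 0.02749]), np.float64(0.00028))
hobA head (array([0.55276, 0.00067, 0.04432]), np.float64(0.00011)) seat (array([0.55231, 0.00084, 0.02748]), np.float64(0.00021)) (array([0.55261, 0.00074, 0.03027]), np.float64(0.00023)) rim (array([0.54974, 0.0045 , 0.06494]), np.float64(0.00015))
hobB head (array([0.55275, 0.00074, 0.04427]), np.float64(0.00012)) seat (array([0.55228, 0.00077, 0.02748]), np.float64(0.00022)) (array([0.5524 , 0.00077, 0.03052]), np.float64(0.00027)) rim (array([0.54975, 0.00447, 0.06499]), np.float64(0.00019))
```

Head centre is (.5526, .0007), hob centre (.5497, .0045), so the offset is 4.8 mm, within the stated play. Next I'll find the fingertip height by touching the worktop while straddling the cap, then grasp high on its edge.

```bash
cat >> h.py <<'E'
def force(n=4):
    f=[]
    for _ in range(n): f.append(arm.read_ft_force());arm.pause(.01)
    return np.mean(f,0)
def go(p,v=.15,corr=True,ori=None): # line with steady state correction
    arm.line_to(list(p),v,ori)
def descend(p,zmin,step,thr,f0,v=.03):
    z=p[2]
    while z>zmin:
        z-=step;arm.line_to([p[0],p[1],z],v);f=force()-f0
        if f[2]>thr: return z,f
    return z,f
E
python3 - <<'E'
from h import *
q=down(np.radians(150));c=(.5456,.3210)
arm.move_gripper(.76)
arm.movep([*c,.13],q);arm.line_to([*c,.10],.15);arm.pause(.3)
print(arm.read_time(),arm.read_tool_pos(),arm.read_opening());f0=force(8);print(f0)
z,f=descend((*c,.10),.066,.002,2.,f0,.04)
print(z,f,arm.read_tool_pos(),arm.read_time())
K=cam('wrist');cv2.imwrite('pics/g1.png',snapshot('wrist'))
E
```

```text
8.675 [0.54601907 0.32119402 0.10085239] 0.7607919443968071
[ 0.21262112  0.01446765 -0.00065173]
0.06599999999999998 [0.31833403 0.12369706 3.14758169] [0.54589491 0.32119295 0.06644456] 13.5583
```

View pics/g1.png

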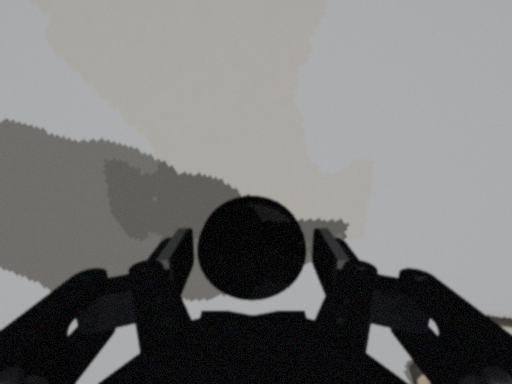

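The wrist view shows the cap centred between the fingers (column ~251), with the tips touching the worktop at TCP z ≈ .0664. Next is to raise, grip and lift, then set the cap on the head.

Run:
```python
from h import *
q=down(np.radians(150));c=(.5456,.3210);h=(.5526,.0007)
arm.line_to([*c,.0735],.05)
arm.move_gripper(.55,40);print('op',arm.read_opening(),arm.read_finger_force(),arm.read_tool_pos())
arm.line_to([*c,.20],.2);print('lift',arm.read_opening(),arm.read_finger_force())
arm.movep([*h,.20],q);arm.line_to([*h,.164],.15);arm.pause(.3)
f0=force(8);print(f0,arm.read_tool_pos(),arm.read_opening(),arm.read_time())
z,f=descend((*h,.164),.1495,.0015,1.5,f0,.05)
print(z,f,arm.read_tool_pos(),arm.read_time());np.save('f0.npy',f0)
cv2.imwrite('pics/g2.png',snapshot('wrist'))
```

```text
op 0.6308426132206322 41.55773878097534 [0.54555182 0.32098081 0.07390652]
lift 0.6325788230259667 42.4032336473465
[-0.22375472  0.20405097 -1.81672621] [0.55290495 0.00072529 0.16466332] 0.6248475419467596 16.9167
0.1505 [-2.45701577 -0.52150663  8.00880895] [0.55271474 0.0006763  0.15175998] 19.4667
```

View pics/g2.png

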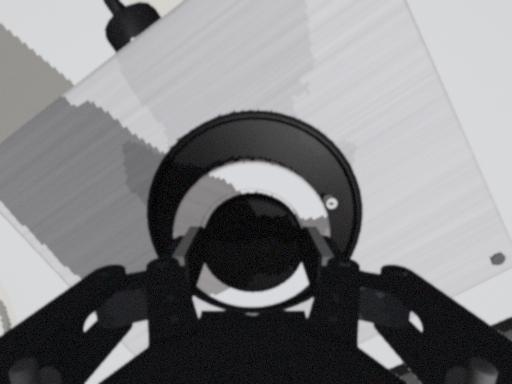

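Contact came at TCP .1518, which puts the cap underside at z ≈ .078: the seat floor, since the head top would have stopped it at .156. I'll confirm with a gentle sideways nudge, then release and look.

Run:
```python
from fitc import *
f0=np.load('f0.npy');h=np.array((.5526,.0007));z=.1512
arm.line_to([*h,z],.05);print('f',(force()-f0).round(2),arm.read_tool_pos())
for d in((.0025,0),(-.0025,0),(0,.0025),(0,-.0025)):
    arm.line_to([*(h+d),z],.03);print(d,(force()-f0).round(2),arm.read_tool_pos().round(4))
    
arm.line_to([*h,z],.03);print((force()-f0).round(2))
arm.move_gripper(.80);print(arm.read_opening())
arm.line_to([*h,.20],.15);arm.movep([.5497,0.0,.30],down(np.radians(150)));arm.pause(.2)
C=cam('wrist');I=snapshot('wrist');D=(C,I);T=arm.read_time()
print('cap',circ(D,tuple(h),.028,.09,1),'head',circ(D,tuple(h),.044,.082,-1),'rim',circ(D,(.5497,.0045),.066,.066,1),T)
a=rect(C,I,h,.05,.082,4000)[...,:];b=rect(cam('scene'),snapshot('scene'),h,.05,.085,4000)
cv2.imwrite('pics/g3.png',np.hstack([a,b]))
```

```text
f [-1.38 -0.32  6.82] [0.55278971 0.00071102 0.15179109]
(0.0025, 0) [-5.480e+00 -1.000e-02  1.164e+01] [0.5533 0.0007 0.1517]
(-0.0025, 0) [ 0.66 -0.48  7.11] [0.5511 0.0007 0.1518]
(0, 0.0025) [-2.96 -3.54 11.32] [0.5516 0.0011 0.1517]
(0, -0.0025) [-2.6   2.13 10.7 ] [ 5.518e-01 -1.000e-04  1.517e-01]
[-2.04 -1.33 10.93]
0.8012678505976905
cap (array([0.55202, 0.00084, 0.02766]), np.float64(0.00015)) head (array([0.55278, 0.00074, 0.04429]), np.float64(0.00011)) rim (array([0.54978, 0.00447, 0.06501]), np.float64(0.00018)) 22.8667
```

View pics/g3.png

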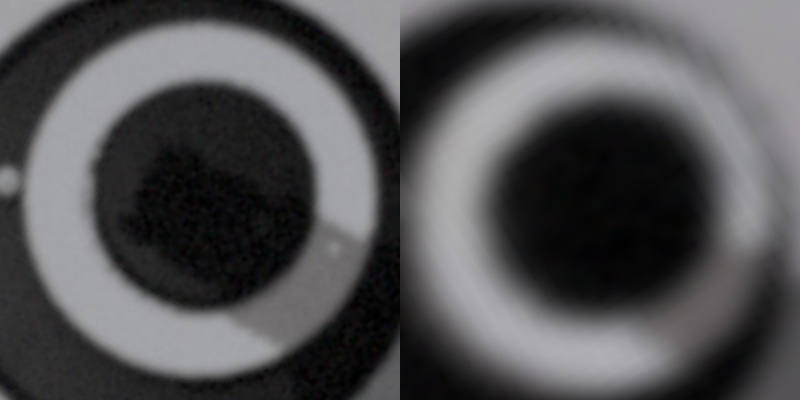

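The cap now lies concentric with the head within the seat's play: centre off by 0.76 mm, with 1.25 mm of clearance. Height and apparent size also match, so it is seated. The support comes next, gripped on the arm pointing away from the head's offset and held high so the tips clear the burner.

Run:
```python
from h import *
a=np.radians(116.25);e=.048*np.array([np.cos(a),np.sin(a)]);s=np.array((.502,-.3285));q=down(a)
arm.move_gripper(.4)
arm.movep([*(s+e),.20],q);arm.line_to([*(s+e),.115],.15);arm.pause(.2);f0=force(6)
arm.line_to([*(s+e),.0985],.06);print('f',force()-f0,arm.read_tool_pos(),arm.read_time())
arm.move_gripper(0,90);print(arm.read_opening()*85,arm.read_finger_force(),(force()-f0).round(2))
arm.line_to([*(s+e),.13],.05);arm.pause(.2);print((force()-f0).round(2),arm.read_wrist_torque(),arm.read_opening()*85)
arm.line_to([*(s+e),.24],.2);arm.pause(.2);print(arm.read_time(),arm.read_tool_pos())
np.save('f1.npy',force()-0)
cv2.imwrite('pics/g4.png',np.hstack([snapshot('wrist'),snapshot('scene')[:,:]])[:, :]) if 0 else cv2.imwrite('pics/g4.png',cv2.resize(np.hstack([snapshot('wrist'),snapshot('scene')]),(800,300)))
```

```text
f [-0.17629958  0.18807828  0.06269175] [ 0.48058468 -0.28537208  0.0980279 ] 25.95
5.471448357262964 88.28397989273071 [-0.51  0.56  2.76]
[ 0.11 -0.13 -4.84] [ 0.22629194  0.0991309  -0.03714144] 5.595765002700972
28.2667 [ 0.48005327 -0.28497739  0.23829042]
```

View pics/g4.png

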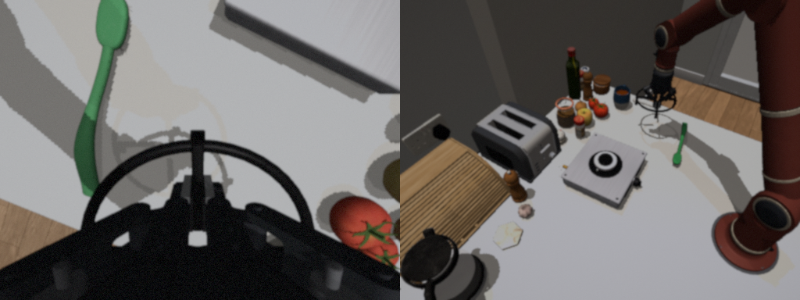

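The support is held level and square in the grip (arm at column ~197 in the half-size view), weighing about 0.48 kg. Next I'll carry it over the burner and lower it with a force guard.

Run:
```python
from h import *
a=np.radians(116.25);e=.048*np.array([np.cos(a),np.sin(a)]);p=np.array((.5498,.0045))+e
q=down(a)
print(arm.read_tool_pos(),arm.read_time())
arm.line_to([*p,.245],.2,ori=q);arm.line_to([*p,.180],.12);arm.pause(.4)
f0=force(8);t=arm.read_tool_pos();print(f0,t,arm.read_time(),Ro.from_quat(arm.read_eef_rot()).as_matrix()[:,0])
cv2.imwrite('pics/g5.png',cv2.resize(np.hstack([snapshot('wrist'),snapshot('scene')]),(800,300)))
p=p+(p-t[:2]); 
z,f=descend((*p,.172),.155,.002,2.5,f0,.05)
print(z,f,arm.read_tool_pos(),arm.read_time())
```

```text
[ 0.48047842 -0.28529815  0.23902015] 28.4
[ 0.29326077 -0.01604011 -4.43240033] [0.52864325 0.04759893 0.18024819] 31.3917 [-4.42370696e-01  8.96832286e-01 -1.30098383e-04]
0.15999999999999998 [-2.32430762  0.46465626  9.12141372] [0.52883411 0.04761771 0.16089747] 33.2917
```

View pics/g5.png

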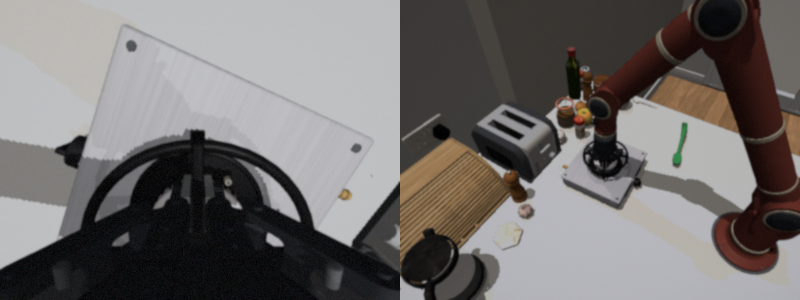

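Run:
```python
from fitc import *
arm.move_gripper(.35);t=arm.read_tool_pos();print(t,force())
arm.line_to([t[0],t[1],.26],.12)
arm.movep([.56,-.02,.30],down(np.radians(150)));arm.pause(.2)
D=(cam('wrist'),snapshot('wrist'));T=arm.read_time()
for z in(.100,.105):print('ring',z,circ(D,(.5498,.0045),.086,z,1))
print('rim',circ(D,(.5498,.0045),.066,.066,1),'cap',circ(D,(.552,.0008),.028,.09,1,.003),T)
cv2.imwrite('pics/g6.png',np.hstack([rect(*D,(.55,.0045),.1,.105,2000),cv2.resize(rect(cam('scene'),snapshot('scene'),(.55,.0045),.14,.08,1429),(400,400))]))
```

```text
[0.52868296 0.04739662 0.15992209] [-0.29333986 -0.11622112 -0.16676511]
ring 0.1 (array([0.55111, 0.00438, 0.08528]), np.float64(0.00012))
ring 0.105 (array([0.55023, 0.00454, 0.08403]), np.float64(2e-05))
rim (array([0.5498 , 0.00426, 0.06495]), np.float64(0.00015)) cap (array([0.55224, 0.00067, 0.02766]), np.float64(0.00015)) 35.5583
```

View pics/g6.png

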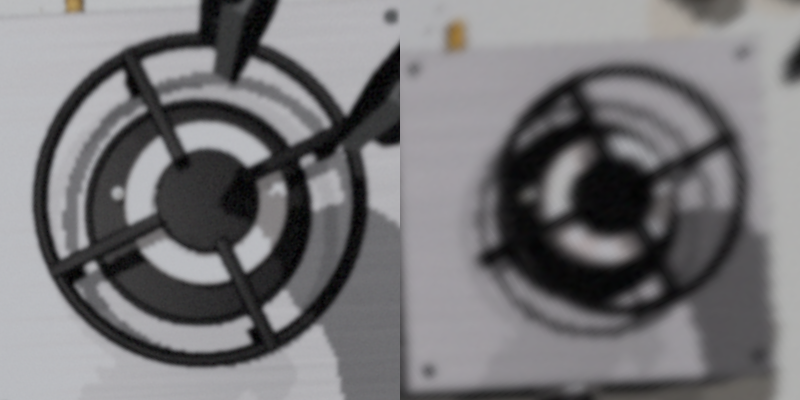

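The support's ring centre is within about 1 mm of the bowl rim's centre. It stands level, the cap hasn't moved from its seat, and the arm is clear.

```bash
python3 -c "
from h import *
print(ticket.finish_job())"
```

```text
the job is handed in; nothing more can be done
None
```

I handed the job in at about 36 s of the 72 s: the burner cap is in its seat, and the pan support stands over the burner, centred to about 1 mm. I didn't measure the bystanders again afterwards, but the arm never worked near them.

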